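Brake lever check on the loaded stock trolley

ROBOT

A 7-joint arm with a two-finger parallel gripper is mounted at the origin on the work surface. World frame = base frame: x ahead of the robot, y to its left, z up, the work surface at z = 0. Lengths are in m, angles in degrees, forces in N, time in s.
With the tool pointing down it reaches from about 0.4 to 0.85 m from the base axis. Payload 10.4 kg.
Tool frame: the origin (TCP) lies on the centre line of the jaws, within the pads' length; the fingertips stand 19 mm ahead of it and the grasp point (between the pads) is the TCP (finger_overhang is the z of the fingertips in the tool frame, in m); z points along the fingers, y is the direction in which the jaws open and shut (so a half turn about z gives the same grasp; the last joint's range is limited). The gripper opens to 85 mm and grips with 20 to 120 N. Pads are 22 mm wide; open, the fingers measure 114 mm over their backs; the gripper's body (76 mm by 85 mm) begins 54 mm behind the grasp point. The pads swing forward as they close: fully open they stand 13 mm farther back than shut.
Start: joints at [-73.545, 19.034, -3.707, 83.658, 1.238, 77.344, -5.071], TCP at [0.191, 0.595, 0.25] pointing down, gripper open.
Joint ranges: [-148.97, 148.97], [-28.65, 121.19], [-84.17, 76.75], [9.2, 138.47], [-72.65, 252.65], [3.7, 117.97], [-149.18, 149.18]. Speed limits (degrees/s): [127.2, 127.2, 159.86, 159.86, 180, 180, 180].

INTERFACE

Orientations are given as a 3x3 rotation matrix whose columns are the frame's x, y, z axes.
In Python, from rig import * gives the robot as it stands.
- The arm moves only by the tool play_rows, never from a script. Its argument "deltas" is text: rows parted by semicolons, each of 5 numbers parted by spaces: the shift along the tool's x, y, z in mm, then the turn about the tool's z in degrees, then the opening, from -1 (shut) to 1 (fully open), so that 0 is half open. In form: dx dy dz twist grip; .... A call has 1 to 5 rows; each row is the pose to reach, as a shift and turn from the pose commanded when the call began, along the tool's axes at that moment; what a row does not reach only later rows make up. A row lasts 1/10 s, in which the tool goes at most 50 mm and 8.59 degrees, less where a joint would pass 70% of its speed; a pose out of reach is approached as far as the arm can. A call with a gripper value outside its range is refused whole. The fingers move at their own pace and stop on an object; "grip_force" is the grip in N (left out, the last holds). Time passes only in rows, so rows that repeat a pose let the fingers close. It gives the time, the measured TCP pose, the force and the opening at its end, in the units of the state.
- get_obs(): the state, without advancing time (a new reading comes with each control period).
- camera(name): name is "side" or "top"; returns a dict with "image" (384x512x3 uint8, blue, green, red), "fovy" (degrees; the focal length in pixels is half the picture's height over the tangent of half this angle, whatever the lens; pixels are square), "cx", "cy" (the principal point, pixels), "k1" (the pictures are not rectified: a ray, as slopes to the right and down, at radius r is drawn at 1 + k1 r^2 times it, then the intrinsics apply), "R" (3x3) and "t" (3): a world point X has camera coordinates R X + t. Camera axes: x right, y down, z forward; pixel columns grow to the right and rows downward; lengths in m; the calibration is good to about 2 mm. A picture is of the moment at which its call begins. There is no depth.
- hand_in(): hands the job in, once; it reports no verdict.
Trained networks look in a picture, given as the dict that the camera call returned (one of the last four; its "shot" number tells which), for a name from the list of things; names that differ only in an ending like _2 or _b are one class to them, and where a whole thing is asked for, a point or a joint stands for the part that bears it (a point fixed in the world has none). Each returns a list of dicts, best first, with "conf" (0 to 1); they miss things now and then, are a little off and sometimes report something else, mostly with a low value. They report only what shows in the picture. A call takes as long as a camera call.
- silhouettes(picture, name): "region" (384x512 bool, what is visible of it) and "box" ([centre column, centre row, width, height] in pixels, round what is visible of it).
The state is a dict: "clock": time; "joint_pos": joint angles; "qvel": joint speeds; "tau": joint torques, N m; "ee_pos": TCP position; "orientation": TCP orientation; "wrist_force": force on the tool from outside, world axes, zero at the start; "wrist_torque": the same for the moment, N m; "opening": finger opening in m.
Only numpy, scipy, OpenCV 4.12 (cv2) and the standard library are available. Lean on these libraries where they do the work, as an engineer would, in place of code of your own. Each camera call takes 0.05 s, during which the arm holds its last target.

TASK

The stock trolley at the packing bench is about to be wheeled off, so test its brake: with the backs of your closed fingers, and without gripping anything, press the long lever in front of the push bar in towards the bar until the brake bites and the lever stops short of the bar. Keep it firmly pressed there for a couple of seconds without forcing it, then let it spring all the way back out and move clear. Leave the short castor-lock lever, the push bar and the stock on the trolley alone.

Things in the scene. Friction and masses are not known exactly. Their poses are not given: they have to be found in the camera images.
- trolley: Loaded stock trolley beyond the bench, fixed. Its steel top deck, 760 x 540, is level with the bench top (rim rising 25). Origin on the deck surface straight below the middle of the push bar; x points along the trolley away from the robot, y along the push bar, z up. Two crates, 90 high, with candles up to 170 high stand on it from 470 beyond the bar on, with two low gift boxes before them.
- bar_mid (a point): Middle of the push bar's axis, 220 above the deck. The bar is a tube along y, 28 thick (33 over its black sleeves), 490 long, between two bent uprights. Two levers are clamped to it and stand on its far side: the long brake lever on one half, the short castor-lock lever on the other; which half varies. Both are hinged at their right-hand end (lower y) and point to +y.
- brake_lever (a joint): Angle of the long brake lever about its upright hinge: 0 = sprung fully out; grows as it is pressed towards the push bar; at 0.21 the brake bites and it stops. The return spring takes about 4.5 N at the press point at the end of this travel; past it the blade gives slightly, about 2.6 N more per mm. Let go, it springs back to 0.
- brake_press (a point): Point on the outer face of the long lever's blade (turned away from the bar and the robot), 115 from the hinge, at the middle of the blade's height; moves with it. x is the face's outward normal (the blade is pressed along -x), y runs along the blade to its free end, z up. Nothing stands within 50 in front of it at its height, nor higher than 110 above the deck beneath it.
- brake_pivot (a point): Hinge of the long brake lever, upright axis, 45 from the bar's axis on its far side, at the bar's height.
- brake_blade: The whole long brake lever, origin at its hinge, y along the blade: a straight steel strip 22 high and 11 thick, from 10 to 142 from the hinge, then a ball 23 across. Its clear gap to the bar at the press point is about 45 when out, 22 at the bite. The outer face from 60 to 135 from the hinge is free for the fingers. A firm press is 8 to 25 N; 40 N is forcing it.
- brake_inside: Inner face strip of the same blade, turned to the push bar: the lever is not gripped or touched here. Origin at the hinge.
- lock_lever (a joint): Angle of the short castor-lock lever: 0 = out; grows as it is pressed towards the bar. Leave it at 0.
- lock_paddle (a point): Outer face of the short castor-lock lever's wide paddle (34 long, 36 high), 52 from its hinge; x is the outward normal, z up. Not to be touched.
- candle_short: Wine-red pillar candle, 70 across, 90 high, loose on the trolley deck; origin at the centre of its underside. Not to be moved.
- candle_squat: Green-grey pillar candle, 76 across, 100 high, loose on the trolley deck; origin at the centre of its underside. Not to be moved.
- candle_tall: Cream pillar candle, 68 across, 180 high, loose on the trolley deck; origin at the centre of its underside. Not to be moved.
- candle_tree: Dark green fir-tree candle, 90 across, 140 high, loose on the trolley deck; origin at the centre of its underside. Not to be moved.
- candle_grey: Grey pillar candle, 60 across, 150 high, loose on the trolley deck; origin at the centre of its underside. Not to be moved.
- jar_candle: Candle in a glass, 72 across, 85 high, loose on the trolley deck; origin at the centre of its underside. Not to be moved.

How it is judged:
By the outcome, as a careful person would: the job done as asked, in the order asked, and still so for the second after the job is handed in, with the robot touching nothing.
It also fails if it takes over 48 s, if anything falls off the work surface, if the arm or the gripper's body presses on something with over 40 N, if the wrist force passes 120 N, or if a joint passes its speed limit or range.

## Working session

There is one attempt and no reset: what is moved stays moved. The work goes in short steps, Python scripts to look and compute and a tool call to move; the robot and the scene stay as the last step left them, time stands still between calls to the robot, and variables do not carry over. Pictures are saved under pics/ and viewed, and the job is handed in when it is done.

Besides the shell and the picture viewer there is one more tool, called after "Request:" by a JSON object that holds its "name" and its "arguments". play_rows: Moves the arm, as the interface text tells. Its arguments: {"type":"object","properties":{"deltas":{"type":"string"},"grip_force":{"type":"number"}},"required":["deltas"]}

```bash
mkdir -p pics; ls
cat > h.py <<'E'
from rig import *
import numpy as np, cv2
def K(c):
    f=c["image"].shape[0]/2/np.tan(np.radians(c["fovy"])/2)
    return np.array([[f,0,c["cx"]],[0,f,c["cy"]],[0,0,1.]]),np.array([c["k1"],0,0,0,0.])
def proj(c,X):
    k,d=K(c);X=np.atleast_2d(np.array(X,float))
    return cv2.projectPoints(X,cv2.Rodrigues(np.array(c["R"]))[0],np.array(c["t"],float),k,d)[0][:,0]
def ray(c,uv):
    k,d=K(c);n=cv2.undistortPoints(np.array([[uv]],float),k,d)[0,0]
    R=np.array(c["R"]);return -R.T@np.array(c["t"]),R.T@np.array([n[0],n[1],1])
def atz(c,uv,z):
    o,r=ray(c,uv);return o+r*(z-o[2])/r[2]
def tri(c1,u1,c2,u2):
    o1,r1=ray(c1,u1);o2,r2=ray(c2,u2)
    s=np.linalg.lstsq(np.c_[r1,-r2],o2-o1,rcond=None)[0]
    a=o1+s[0]*r1;b=o2+s[1]*r2;return (a+b)/2,np.linalg.norm(a-b)
E
python3 - <<'E'
from h import *
import pickle
np.set_printoptions(precision=4,suppress=True)
o=get_obs();print(o)
D={}
for n in("side","top"):
    c=camera(n);D[n]=c
    cv2.imwrite(f"pics/{n}0.png",cv2.resize(c["image"],None,fx=1.5,fy=1.5,interpolation=cv2.INTER_CUBIC))
    print(n,c["fovy"],c["cx"],c["cy"],c["k1"],c["R"],c["t"])
    for nm in("brake_blade","brake_inside","lock_paddle","brake_press","trolley"):
        for s in silhouettes(c,nm):print(nm,s["conf"],s["box"])
pickle.dump(D,open("d0.pkl","wb"))
E
```

```text
pics
{'clock': 0.0, 'joint_pos': array([-73.5451,  19.0722,  -3.7075,  83.7053,   1.2393,  77.3428,
        -5.0708]), 'qvel': array([-0.0132,  0.0142,  0.0851, -0.0242,  0.0441, -0.0436,  0.0388]), 'tau': array([ -0.0004, -62.5448,   0.0492, -39.1609,   0.0163,   0.01  ,
        -0.0001]), 'ee_pos': array([0.1904, 0.5949, 0.2495]), 'orientation': array([[-0.9524,  0.3048, -0.0003],
       [ 0.3048,  0.9524, -0.0014],
       [-0.0001, -0.0014, -1.    ]]), 'wrist_force': array([0.3178, 0.1597, 0.1204]), 'wrist_torque': array([-0.0398,  0.0357, -0.0401]), 'opening': 0.08568552271810966}
side 51.78801657262558 254.9540688585155 189.51851941753384 -0.029193924761619545 [[ 0.7983 -0.6022  0.0109]
 [-0.3256 -0.4467 -0.8333]
 [ 0.5067  0.6617 -0.5527]] [-0.4741  0.3206  0.5574]
brake_blade 0.76 [180.9, 122.5, 16.5, 29.3]
brake_blade 0.47 [232.2, 192.6, 9.7, 15.8]
brake_inside 0.44 [178.1, 126.8, 6.8, 13.6]
lock_paddle 0.5 [233.8, 195.1, 10.6, 14.1]
brake_press 0.67 [181.8, 124.4, 13.7, 24.4]
brake_press 0.37 [234.8, 195.1, 9.8, 21.6]
trolley 0.62 [323.6, 244.6, 375.9, 278.9]
trolley 0.3 [250.3, 271.2, 40.4, 60.7]
top 48.82232291340919 254.2812221098941 188.15717705090213 -0.0003498092037518386 [[-0.0301 -0.9995 -0.0099]
 [-0.9873  0.0313 -0.1555]
 [ 0.1557  0.0051 -0.9878]] [0.0453 0.6416 1.0283]
brake_blade 0.62 [170.2, 221.6, 64.2, 33.4]
brake_blade 0.51 [316.0, 248.7, 25.6, 14.2]
lock_paddle 0.69 [311.6, 249.0, 21.9, 11.2]
brake_press 0.73 [171.8, 222.4, 65.2, 29.1]
trolley 0.59 [237.7, 143.5, 262.2, 286.3]
```

View pics/side0.png

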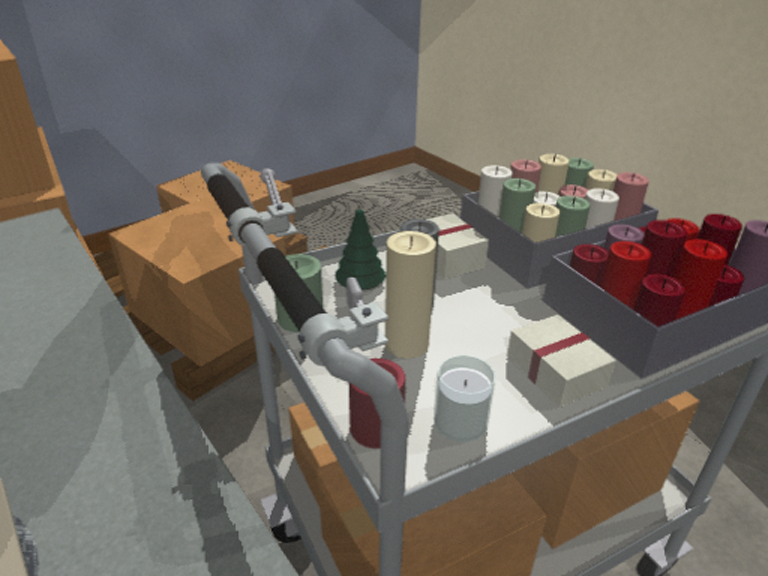

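View pics/top0.png

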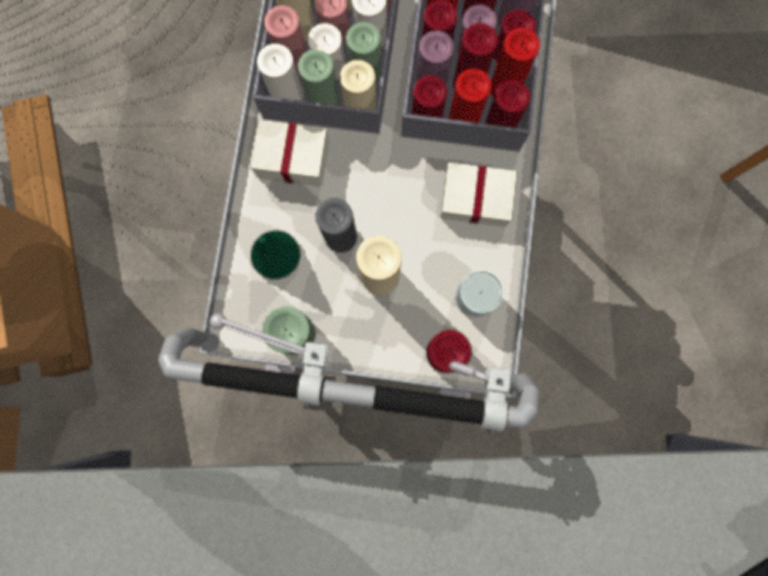

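The side view shows the long lever on the left half: ball at about (268,175) and hinge bracket at about (285,213) in the 1.5x picture. In the top view the ball is at about (217,321) and the hinge at about (315,352). The short lever is at the right, over the red candle.

Run:
```python
import pickle,cv2
D=pickle.load(open("d0.pkl","rb"))
a=D["side"]["image"][95:185,125:225];b=D["top"]["image"][195:285,100:240]
cv2.imwrite("pics/sz.png",cv2.resize(a,None,fx=6.5,fy=6.5,interpolation=cv2.INTER_CUBIC))
cv2.imwrite("pics/tz.png",cv2.resize(b,None,fx=5.5,fy=5.5,interpolation=cv2.INTER_CUBIC))
```

```text
(no output)
```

View pics/sz.png

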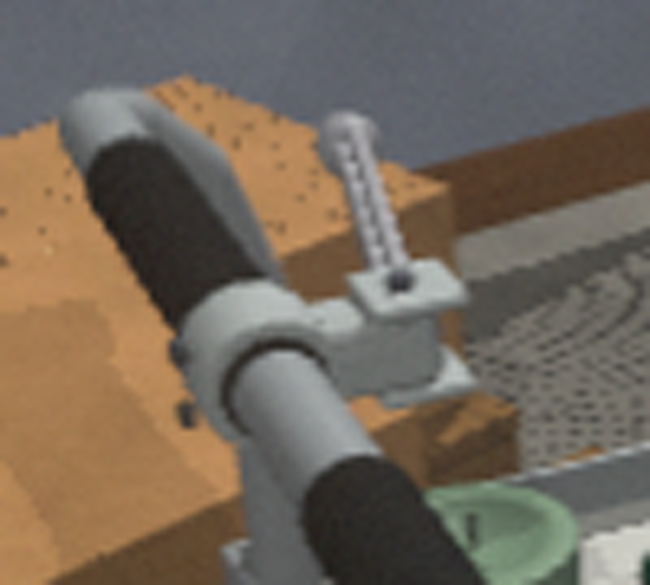

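View pics/tz.png

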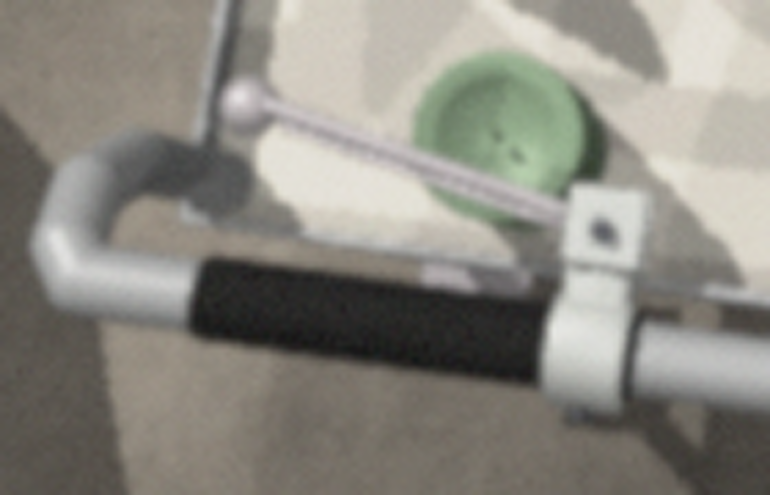

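Run:
```python
from h import *
import pickle
np.set_printoptions(precision=4,suppress=True)
D=pickle.load(open("d0.pkl","rb"));s,t=D["side"],D["top"]
def z(a,b):return tri(s,(a[0]/6.5+124.9,a[1]/6.5+94.9),t,(b[0]/5.5+99.9,b[1]/5.5+194.9))
B,e1=z((348,140),(243,102));H,e2=z((400,279),(603,232))
print(B,e1,H,e2,np.linalg.norm((B-H)[:2]))
# fixed heights from top
for nm,p,zz in(("ball",(243,102),.22),("hinge",(603,232),H[2]),("barL",(200,298),.22),("barR",(740,370),.22)):
    print(nm,atz(t,(p[0]/5.5+99.9,p[1]/5.5+194.9),zz))
k=atz(t,(488/1.5,405/1.5),.22);print("clamp2",k)
# predicted model
u=(B-H);u[2]=0;u/=np.linalg.norm(u);n=np.array([u[1],-u[0],0]);
H0=np.r_[H[:2],B[2]]
P=H0+.115*u+.0055*n;print("press",P,"normal",n,"u",u)
o=get_obs();R=o["orientation"]
print(np.degrees(np.arctan2(n[1],n[0])),np.degrees(np.arctan2(R[1,1],R[0,1])))
```

```text
[0.5691 0.2601 0.2218] 0.000965744612780354 [0.5141 0.1196 0.2398] 0.0009736823133899662 0.1509388116713445
ball [0.5689 0.2608 0.22  ]
hinge [0.5137 0.1198 0.2398]
barL [0.4942 0.2765 0.22  ]
barR [0.4609 0.0707 0.22  ]
clamp2 [ 0.4392 -0.1177  0.22  ]
press [0.5611 0.2247 0.2218] normal [ 0.9313 -0.3643  0.    ] u [0.3643 0.9313 0.    ]
-21.364630122667528 72.25101053857112
```

Ball to hinge comes out at 151 mm (153 expected), the height at 0.222 (0.220 expected), and the lever's angle to the bar at about 12°, all of which agree with the description. I'll rise, shut the fingers and turn first.

Request:
{"name": "play_rows", "arguments": {"deltas": "0 0 -20 8 -1; 0 0 -40 16 -1; 0 0 -60 24 -1; 0 0 -75 32 -1; 0 0 -75 40 -1", "grip_force": 20}}

```text
clock: 1.1
ee_pos: [0.1907, 0.596, 0.328]
orientation: [[-0.529, 0.849, 0.001], [0.849, 0.529, 0.004], [0.003, 0.003, -1.0]]
wrist_force: [-1.1, 0.7, -0.2]
opening: 0.0125
```

```bash
cat >> h.py <<'E'
np.set_printoptions(precision=4,suppress=True)
def to(target,yang=None):
    o=get_obs();R=o["orientation"];d=R.T@(np.array(target)-o["ee_pos"])*1000
    a=np.degrees(np.arctan2(R[1,1],R[0,1]))
    print("t",o["clock"],"pos",o["ee_pos"],"yang",a,"F",o["wrist_force"],"open",o["opening"],"joints",o["joint_pos"])
    print("delta",d,"twist",None if yang is None else a-yang, "tilt",R[:,2])
E
python3 -c "
from h import *
to([.602,.209,.325],-11)"
```

```text
t 1.1 pos [0.1907 0.596  0.328 ] yang 31.918971418380025 F [-1.073   0.6962 -0.239 ] open 0.012539275487926336 joints [-77.7318  17.3401   1.6919  76.7014  -0.5076  85.7364 -44.1619]
delta [-545.9312  144.4506    1.903 ] twist 42.918971418380025 tilt [ 0.0009  0.0039 -1.    ]
```

Request:
{"name": "play_rows", "arguments": {"deltas": "-40 10 0 8 -1; -80 21 0 16 -1; -120 32 0 24 -1; -160 42 0 33 -1; -200 53 0 43 -1"}}

```text
clock: 1.6
ee_pos: [0.343, 0.4531, 0.3255]
orientation: [[0.161, 0.987, 0.0], [0.987, -0.161, 0.001], [0.001, -0.0, -1.0]]
wrist_force: [1.0, 1.1, 0.2]
opening: -0.0003
```

```bash
python3 -c "
from h import *
to([.602,.209,.325],-11)"
```

```text
t 1.6 pos [0.343  0.4531 0.3255] yang -9.28458270597355 F [1.0206 1.0958 0.2208] open -0.0002589216976128408 joints [-68.0777   9.9016  12.2818  86.3367  -2.1222  83.959  -65.0356]
delta [-199.1134  294.9387    0.4203] twist 1.7154172940264498 tilt [ 0.0001  0.0006 -1.    ]
```

Request:
{"name": "play_rows", "arguments": {"deltas": "-22 32 0 0 -1; -44 64 0 0 -1; -66 96 0 0 -1; -88 128 0 0 -1; -110 160 0 0 -1"}}

```text
clock: 2.1
ee_pos: [0.484, 0.3197, 0.3256]
orientation: [[0.155, 0.988, 0.0], [0.988, -0.155, 0.001], [0.001, 0.0, -1.0]]
wrist_force: [-0.3, 1.0, -0.1]
opening: -0.0002
```

```bash
python3 -c "
from h import *
to([.602,.209,.325],-11)"
```

```text
t 2.1 pos [0.484  0.3197 0.3256] yang -8.927472602972301 F [-0.3128  0.987  -0.1237] open -0.00017997613172863404 joints [-54.9614  11.5815  20.204   84.9365  -4.0112  84.1592 -43.6573]
delta [-91.0209 133.7545   0.5601] twist 2.0725273970276987 tilt [ 0.0003  0.0005 -1.    ]
```

Request:
{"name": "play_rows", "arguments": {"deltas": "-22 32 0 1 -1; -44 64 0 2 -1; -66 96 0 2 -1; -85 125 0 2 -1; -85 125 0 2 -1"}}

```text
clock: 2.6
ee_pos: [0.5962, 0.2121, 0.325]
orientation: [[0.197, 0.98, 0.001], [0.98, -0.197, -0.003], [-0.002, 0.002, -1.0]]
wrist_force: [-0.5, -0.0, -0.3]
opening: -0.0001
```

Run:
```python
from h import *
to([.602,.209,.222],-11)
import pickle
D={}
for n in("side","top"):
    c=camera(n);D[n]=c
    cv2.imwrite(f"pics/{n}1.png",cv2.resize(c["image"],None,fx=1.5,fy=1.5,interpolation=cv2.INTER_CUBIC))
pickle.dump(D,open("d1.pkl","wb"))
```

```text
t 2.6 pos [0.5962 0.2121 0.325 ] yang -11.34867289623376 F [-0.4971 -0.0419 -0.2614] open -5.150969240388173e-05 joints [-43.0195  19.301   25.7852  76.7357  -8.1217  85.7937 -29.2596]
delta [ -1.6902   6.1653 103.0276] twist -0.34867289623375974 tilt [ 0.0011 -0.0027 -1.    ]
```

View pics/side1.png

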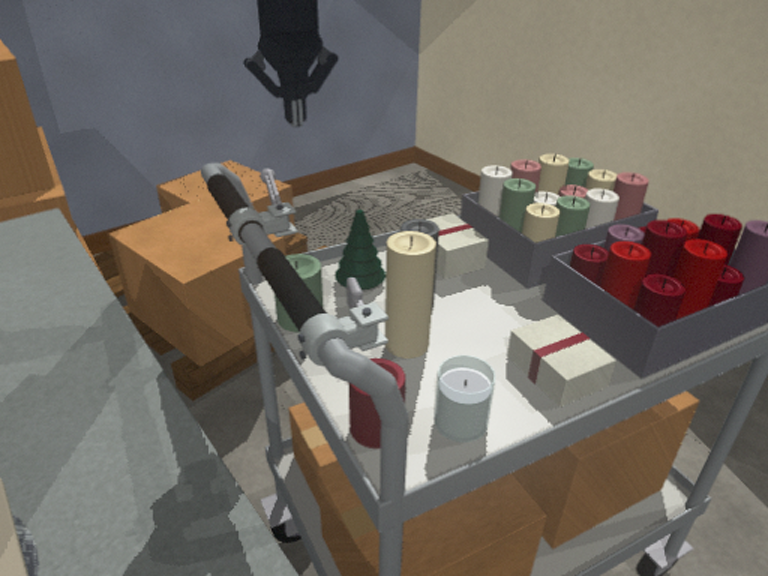

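View pics/top1.png

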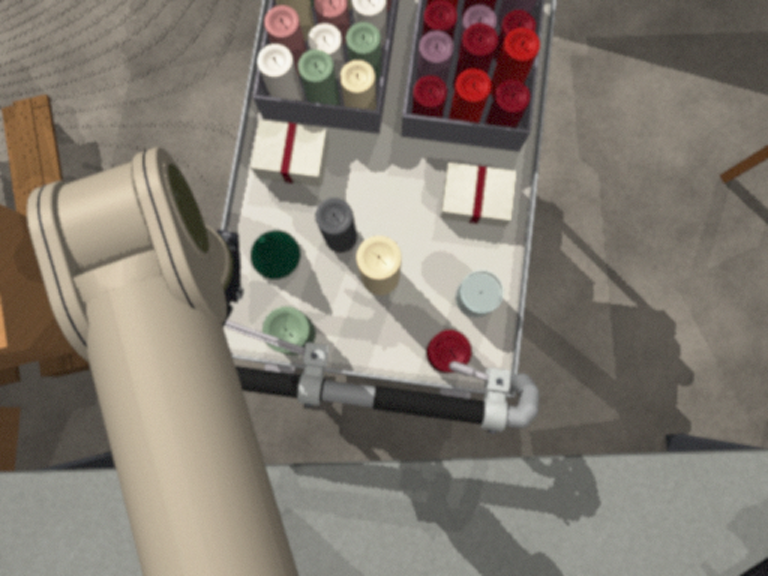

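The fingers are shut and hang beyond the lever, with the tip at about (297,125) in the side view. The linkage elbows flare out at about row 65. I'll zoom in to check their clearance from the bar.

Run:
```python
from h import *
import pickle
D=pickle.load(open("d1.pkl","rb"));s=D["side"]
o=get_obs();p=o["ee_pos"];R=o["orientation"]
x0,y0=150,0
im=cv2.resize(s["image"][0:110,150:250],None,fx=5.4,fy=5.4,interpolation=cv2.INTER_CUBIC)
def m(l,col):
    u=(proj(s,p+R@np.array(l))[0]-[149.9,-.1])*5.4
    cv2.circle(im,tuple(int(v) for v in u),2,col,-1)
for z in np.arange(-60,20,10):
    for y in range(-50,51,10): m([0,y/1e3,z/1e3],(0,255,255) if y<0 else (0,255,0))
m([0,0,.019],(0,0,255));m([0,0,0],(0,0,255))
cv2.imwrite("pics/g.png",im)
```

```text
(no output)
```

View pics/g.png

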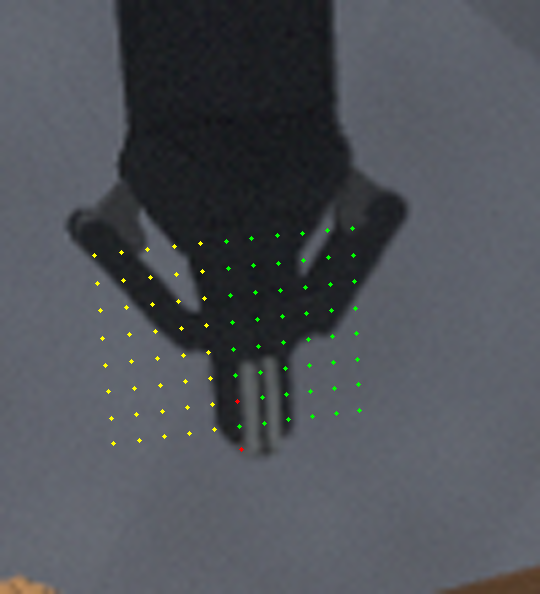

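The finger backs are ±15 mm and straight up to about 36 mm above the tips. With the TCP at z=0.226, the linkage clears the blade and the bar. Next I descend in front of the blade, about 29 mm off it.

Request:
{"name": "play_rows", "arguments": {"deltas": "-2 6 20 0 -1; -2 6 45 -1 -1; -2 6 70 -1 -1; -2 6 90 -1 -1; -2 6 99 -1 -1"}}

```text
clock: 3.2
ee_pos: [0.5972, 0.2158, 0.2244]
orientation: [[0.17, 0.985, -0.003], [0.985, -0.17, -0.0], [-0.001, -0.003, -1.0]]
wrist_force: [-0.4, 0.1, -0.0]
opening: -0.0
```

Run:
```python
from h import *
to([.577,.218,.226],-10)
to([.553,.230,.226],-10)
import pickle
D={}
n="side"
c=camera(n)
cv2.imwrite(f"pics/{n}2.png",cv2.resize(c["image"][60:200,120:300],None,fx=4,fy=4,interpolation=cv2.INTER_CUBIC))
```

```text
t 3.2 pos [0.5972 0.2158 0.2244] yang -9.80595534750372 F [-0.4175  0.142  -0.0417] open -4.705993267265953e-05 joints [-42.608   22.0493  24.5     85.2418  -9.3175  74.8693 -27.0393]
delta [ -1.2588 -20.3135  -1.5548] twist 0.1940446524962791 tilt [-0.0026 -0.0003 -1.    ]
t 3.2 pos [0.5972 0.2158 0.2244] yang -9.80595534750372 F [-0.4175  0.142  -0.0417] open -4.705993267265953e-05 joints [-42.608   22.0493  24.5     85.2418  -9.3175  74.8693 -27.0393]
delta [  6.4785 -46.0065  -1.4948] twist 0.1940446524962791 tilt [-0.0026 -0.0003 -1.    ]
```

View pics/side2.png

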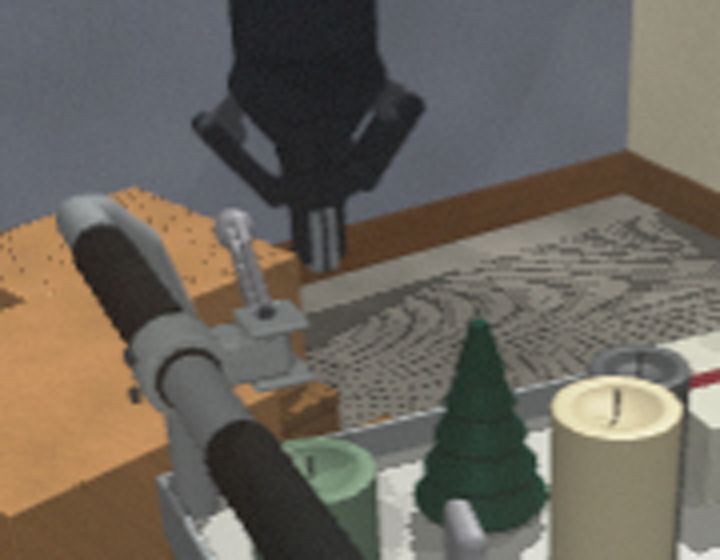

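The fingers hang beside the blade's outer face with a clear gap, at the right height. Now I move in slowly.

Request:
{"name": "play_rows", "arguments": {"deltas": "0 -5 0 0 -1; -1 -10 0 0 -1; -1 -14 0 0 -1; -1 -17 0 0 -1; -1 -20 0 0 -1"}}

```text
clock: 3.75
ee_pos: [0.5788, 0.217, 0.2268]
orientation: [[0.172, 0.985, 0.001], [0.985, -0.172, 0.001], [0.001, 0.001, -1.0]]
wrist_force: [0.7, 1.2, -0.0]
opening: 0.0002
```

```bash
python3 -c "
from h import *
to([.553,.230,.226],-10)"
```

```text
t 3.75 pos [0.5788 0.217  0.2268] yang -9.931678165664126 F [ 0.7152  1.158  -0.0259] open 0.0001950097900427406 joints [-44.0149  19.5651  24.4332  88.0006  -8.2968  74.1814 -28.5016]
delta [  8.3308 -27.6272   0.827 ] twist 0.06832183433587424 tilt [ 0.0006  0.0006 -1.    ]
```

Request:
{"name": "play_rows", "arguments": {"deltas": "1 -3 0 0 -1; 1 -6 0 0 -1; 2 -9 0 0 -1; 3 -12 0 0 -1; 3 -15 0 0 -1"}}

```text
clock: 4.25
ee_pos: [0.5648, 0.2224, 0.2264]
orientation: [[0.173, 0.985, 0.001], [0.985, -0.173, 0.0], [0.0, 0.001, -1.0]]
wrist_force: [2.8, 0.5, 0.3]
opening: -0.0001
```

```bash
python3 -c "
from h import *
to([.553,.230,.226],-10)"
```

```text
t 4.25 pos [0.5648 0.2224 0.2264] yang -9.951203314158388 F [2.7928 0.4846 0.2882] open -5.031038016487779e-05 joints [-45.2367  18.0889  24.1812  89.7934  -7.6041  73.7179 -29.9342]
delta [  5.465  -12.9083   0.3771] twist 0.04879668584161223 tilt [ 0.0006  0.0001 -1.    ]
```

Request:
{"name": "play_rows", "arguments": {"deltas": "1 -2 0 0 -1; 2 -4 0 0 -1; 3 -6 0 0 -1; 3 -8 0 0 -1; 4 -10 0 0 -1"}}

```text
clock: 4.75
ee_pos: [0.5556, 0.2278, 0.2264]
orientation: [[0.173, 0.985, 0.0], [0.985, -0.173, -0.0], [-0.0, 0.0, -1.0]]
wrist_force: [2.8, -3.1, -0.1]
opening: 0.0002
```

```bash
python3 -c "
from h import *
to([.553,.230,.226],-10)"
```

```text
t 4.75 pos [0.5556 0.2278 0.2264] yang -9.9640696115676 F [ 2.7691 -3.1317 -0.0872] open 0.00021311976402396676 joints [-46.1196  17.2198  23.9463  90.793   -7.1825  73.5041 -31.0491]
delta [ 1.7472 -2.9226  0.3535] twist 0.035930388432399596 tilt [ 0.0003 -0.0002 -1.    ]
```

Request:
{"name": "play_rows", "arguments": {"deltas": "0 -1 0 0 -1; 0 -2 0 0 -1; 0 -3 0 0 -1; 0 -3 0 0 -1; 0 -3 0 0 -1"}}

```text
clock: 5.25
ee_pos: [0.5526, 0.2287, 0.2264]
orientation: [[0.173, 0.985, 0.0], [0.985, -0.173, 0.0], [0.0, 0.0, -1.0]]
wrist_force: [3.7, -1.9, -0.6]
opening: -0.0004
```

```bash
python3 -c "
from h import *
to([.553,.230,.226],-10)"
```

```text
t 5.25 pos [0.5526 0.2287 0.2264] yang -9.933586014442966 F [ 3.6912 -1.8596 -0.5809] open -0.0003525528560884203 joints [-46.3373  16.8951  23.8786  91.1633  -7.061   73.4185 -31.2915]
delta [1.3678 0.1273 0.3727] twist 0.06641398555703404 tilt [ 0.0002  0.0003 -1.    ]
```

Not at the bite yet (about 4 N). I go on in small steps.

Request:
{"name": "play_rows", "arguments": {"deltas": "0 -1 0 0 -1; 0 -2 0 0 -1; 0 -2 0 0 -1; 0 -2 0 0 -1"}}

```text
clock: 5.65
ee_pos: [0.5506, 0.2291, 0.2264]
orientation: [[0.172, 0.985, 0.0], [0.985, -0.172, 0.0], [0.0, 0.0, -1.0]]
wrist_force: [4.7, -0.6, -0.7]
opening: -0.0002
```

```bash
python3 -c "
from h import *
to([.553,.230,.226],-10)"
```

```text
t 5.65 pos [0.5506 0.2291 0.2264] yang -9.931429733996636 F [ 4.666  -0.612  -0.7378] open -0.0002270029323125385 joints [-46.4859  16.6666  23.8387  91.427   -6.9642  73.3621 -31.473 ]
delta [1.2918 2.2096 0.3617] twist 0.06857026600336447 tilt [ 0.0001  0.0003 -1.    ]
```

Request:
{"name": "play_rows", "arguments": {"deltas": "0 -1 0 0 -1; 0 -2 0 0 -1; 0 -2 0 0 -1; 0 -2 0 0 -1"}}

```text
clock: 6.05
ee_pos: [0.5489, 0.2294, 0.2265]
orientation: [[0.173, 0.985, 0.001], [0.985, -0.173, 0.0], [0.001, 0.001, -1.0]]
wrist_force: [6.4, -0.6, -0.8]
opening: 0.0002
```

```bash
python3 -c "
from h import *
to([.553,.230,.226],-10)"
```

```text
t 6.05 pos [0.5489 0.2294 0.2265] yang -9.937386401400307 F [ 6.3846 -0.6288 -0.8437] open 0.00019300216998614046 joints [-46.6286  16.4345  23.8125  91.6772  -6.8494  73.2742 -31.651 ]
delta [1.3041 3.892  0.5072] twist 0.06261359859969318 tilt [ 0.001   0.0004 -1.    ]
```

Request:
{"name": "play_rows", "arguments": {"deltas": "0 -1 0 0 -1; 0 -2 0 0 -1; 0 -2 0 0 -1; 0 -2 0 0 -1"}}

```text
clock: 6.45
ee_pos: [0.5477, 0.2296, 0.2268]
orientation: [[0.173, 0.985, 0.003], [0.985, -0.173, 0.001], [0.001, 0.002, -1.0]]
wrist_force: [8.6, -0.9, 0.7]
opening: -0.0002
```

```bash
python3 -c "
from h import *
to([.553,.230,.226],-10)"
```

```text
t 6.45 pos [0.5477 0.2296 0.2268] yang -9.957944036425411 F [ 8.6182 -0.9206  0.7335] open -0.0002141990720945608 joints [-46.7633  16.211   23.7956  91.9026  -6.7312  73.1606 -31.8306]
delta [1.2811 5.1901 0.7836] twist 0.04205596357458852 tilt [ 0.0026  0.0006 -1.    ]
```

The force now rises more steeply than the spring alone would, so the brake has bitten. I press on to about 15 N and check with a picture.

Request:
{"name": "play_rows", "arguments": {"deltas": "0 -1 0 0 -1; 0 -2 0 0 -1; 0 -4 0 0 -1; 0 -5 0 0 -1; 0 -5 0 0 -1"}}

```text
clock: 6.95
ee_pos: [0.5444, 0.2301, 0.2274]
orientation: [[0.174, 0.985, 0.006], [0.985, -0.174, 0.001], [0.002, 0.006, -1.0]]
wrist_force: [16.3, -1.4, -1.2]
opening: -0.0004
```

Run:
```python
from h import *
to([.553,.230,.226],-10)
c=camera("side")
cv2.imwrite(f"pics/side3.png",cv2.resize(c["image"][60:200,120:300],None,fx=4,fy=4,interpolation=cv2.INTER_CUBIC))
```

```text
t 6.95 pos [0.5444 0.2301 0.2274] yang -10.005691836623553 F [16.3437 -1.3515 -1.1946] open -0.0003575138896197827 joints [-47.1006  15.6428  23.7536  92.4802  -6.4198  72.8858 -32.2818]
delta [1.4044 8.5186 1.4404] twist -0.005691836623553215 tilt [ 0.0064  0.001  -1.    ]
```

View pics/side3.png

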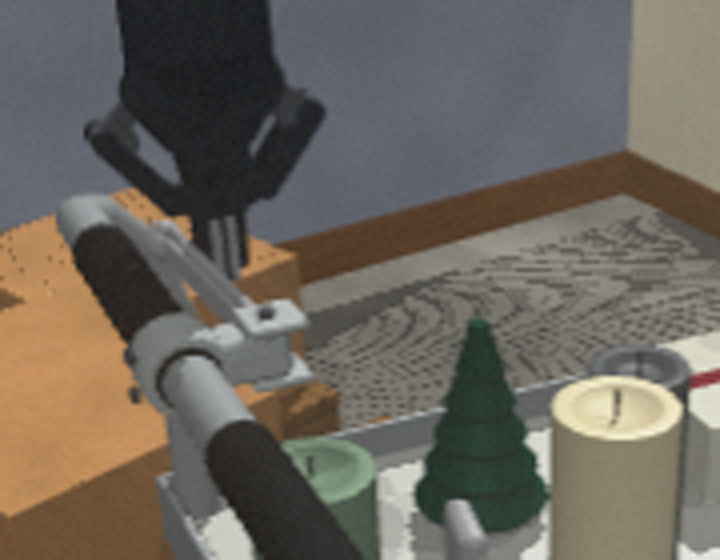

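The lever now stands parallel to the bar with a gap left, the fingers are on its outer face, and the force is 16 N. Holding.

Request:
{"name": "play_rows", "arguments": {"deltas": "0 0 0 0 -1; 0 0 0 0 -1; 0 0 0 0 -1; 0 0 0 0 -1; 0 0 0 0 -1"}}

```text
clock: 7.5
ee_pos: [0.5444, 0.2301, 0.2274]
orientation: [[0.174, 0.985, 0.006], [0.985, -0.174, 0.001], [0.002, 0.006, -1.0]]
wrist_force: [17.0, -0.9, -1.0]
opening: 0.0002
```

Request:
{"name": "play_rows", "arguments": {"deltas": "0 0 0 0 -1; 0 0 0 0 -1; 0 0 0 0 -1; 0 0 0 0 -1; 0 0 0 0 -1"}}

```text
clock: 8.0
ee_pos: [0.5445, 0.2301, 0.2274]
orientation: [[0.174, 0.985, 0.006], [0.985, -0.174, 0.001], [0.002, 0.006, -1.0]]
wrist_force: [17.1, -1.1, -0.7]
opening: -0.0001
```

Request:
{"name": "play_rows", "arguments": {"deltas": "0 0 0 0 -1; 0 0 0 0 -1; 0 0 0 0 -1; 0 0 0 0 -1; 0 0 0 0 -1"}}

```text
clock: 8.5
ee_pos: [0.5444, 0.2301, 0.2274]
orientation: [[0.174, 0.985, 0.006], [0.985, -0.174, 0.001], [0.002, 0.006, -1.0]]
wrist_force: [17.6, -0.2, -2.1]
opening: -0.0
```

Request:
{"name": "play_rows", "arguments": {"deltas": "0 0 0 0 -1; 0 0 0 0 -1; 0 0 0 0 -1; 0 0 0 0 -1; 0 0 0 0 -1"}}

```text
clock: 9.0
ee_pos: [0.5444, 0.2301, 0.2274]
orientation: [[0.174, 0.985, 0.006], [0.985, -0.174, 0.001], [0.002, 0.006, -1.0]]
wrist_force: [16.5, -0.2, -1.7]
opening: -0.0
```

Request:
{"name": "play_rows", "arguments": {"deltas": "0 0 0 0 -1; 0 0 0 0 -1; 0 0 0 0 -1; 0 0 0 0 -1; 0 0 0 0 -1"}}

```text
clock: 9.5
ee_pos: [0.5444, 0.2301, 0.2274]
orientation: [[0.174, 0.985, 0.006], [0.985, -0.174, 0.001], [0.002, 0.006, -1.0]]
wrist_force: [17.0, 0.0, -2.0]
opening: 0.0003
```

Request:
{"name": "play_rows", "arguments": {"deltas": "0 0 0 0 -1; 0 0 0 0 -1; 0 0 0 0 -1; 0 0 0 0 -1; 0 0 0 0 -1"}}

```text
clock: 10.0
ee_pos: [0.5444, 0.2301, 0.2274]
orientation: [[0.174, 0.985, 0.006], [0.985, -0.174, 0.001], [0.002, 0.006, -1.0]]
wrist_force: [17.7, -0.2, -2.8]
opening: -0.0002
```

Held for 3 s at about 17 N. Now I ease off.

Request:
{"name": "play_rows", "arguments": {"deltas": "0 5 0 0 -1; 0 10 0 0 -1; -1 15 0 0 -1; -3 21 0 0 -1; -5 27 0 0 -1"}}

```text
clock: 10.5
ee_pos: [0.5675, 0.2211, 0.2262]
orientation: [[0.172, 0.985, -0.001], [0.985, -0.172, 0.0], [0.0, -0.001, -1.0]]
wrist_force: [2.5, 1.6, 0.2]
opening: 0.0
```

Request:
{"name": "play_rows", "arguments": {"deltas": "-1 6 0 0 -1; -3 12 0 0 -1; -4 18 0 0 -1; -5 25 0 0 -1; -5 32 0 0 -1"}}

```text
clock: 11.0
ee_pos: [0.5986, 0.2102, 0.2262]
orientation: [[0.173, 0.985, -0.0], [0.985, -0.173, 0.0], [-0.0, -0.0, -1.0]]
wrist_force: [-0.0, -0.1, -0.1]
opening: 0.0
```

Run:
```python
from h import *
to([.602,.209,.325],-10)
c=camera("side")
cv2.imwrite(f"pics/side4.png",cv2.resize(c["image"][60:200,120:300],None,fx=4,fy=4,interpolation=cv2.INTER_CUBIC))
```

```text
t 11.0 pos [0.5986 0.2102 0.2262] yang -9.945949686626046 F [-0.0175 -0.0871 -0.1475] open 4.2153869613123496e-05 joints [-42.345   21.8319  24.7517  85.3321  -9.2887  74.884  -26.6764]
delta [ -0.5825   3.5206 -98.7555] twist 0.054050313373954495 tilt [-0.0003  0.     -1.    ]
```

View pics/side4.png

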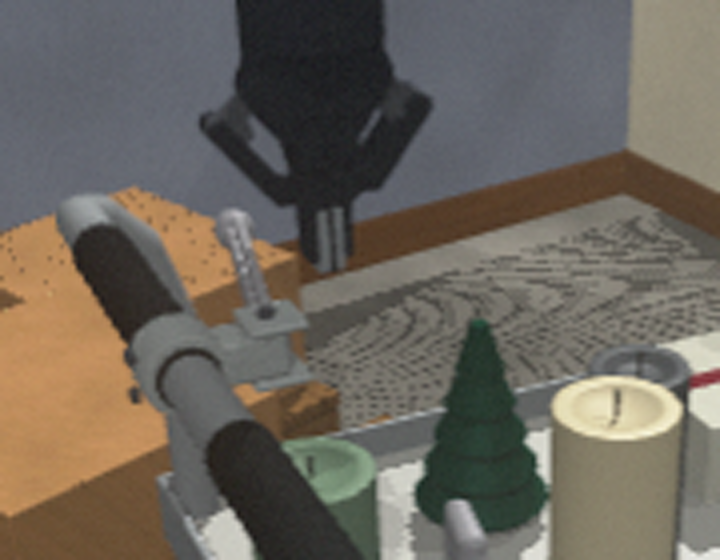

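The lever is back at its original position (ball at about (233,222) in the crop, as before). Now I rise clear.

Request:
{"name": "play_rows", "arguments": {"deltas": "0 2 -25 0 -1; 0 4 -55 0 -1; 0 4 -80 0 -1; 0 4 -100 0 -1; 0 4 -100 0 -1"}}

```text
clock: 11.55
ee_pos: [0.6031, 0.2099, 0.3294]
orientation: [[0.173, 0.985, 0.004], [0.985, -0.173, 0.002], [0.003, 0.004, -1.0]]
wrist_force: [0.9, -0.7, -0.0]
opening: 0.0001
```

Request:
{"name": "play_rows", "arguments": {"deltas": "0 0 0 0 -1; 0 0 0 0 -1; 0 0 0 0 -1; 0 0 0 0 -1; 0 0 0 0 -1"}}

```text
clock: 12.05
ee_pos: [0.602, 0.2098, 0.3259]
orientation: [[0.173, 0.985, -0.001], [0.985, -0.173, -0.0], [-0.0, -0.0, -1.0]]
wrist_force: [0.4, -1.1, 0.5]
opening: -0.0002
```

Run:
```python
from h import *
import pickle
to([.602,.209,.325],-10)
D=pickle.load(open("d1.pkl","rb"))
for n in("side","top"):
    c=camera(n);d=cv2.absdiff(cv2.GaussianBlur(c["image"],(5,5),0),cv2.GaussianBlur(D[n]["image"],(5,5),0)).max(2)
    ys,xs=np.where(d>25);print(n,len(xs),(xs.min(),xs.max(),ys.min(),ys.max()) if len(xs) else "")
    cv2.imwrite(f"pics/{n}5.png",c["image"])
hand_in()
```

```text
t 12.05 pos [0.602  0.2098 0.3259] yang -9.938223572750882 F [ 0.3954 -1.0659  0.5448] open -0.00017028498562204843 joints [-42.2224  19.9756  25.6962  75.798   -8.5382  86.1418 -27.2428]
delta [-0.7327  0.1683  0.9286] twist 0.061776427249117916 tilt [-0.0005 -0.0002 -1.    ]
side 1100 (np.int64(82), np.int64(228), np.int64(0), np.int64(383))
top 8424 (np.int64(17), np.int64(379), np.int64(92), np.int64(383))
the job is handed in; nothing more can be done
```

View pics/side5.png

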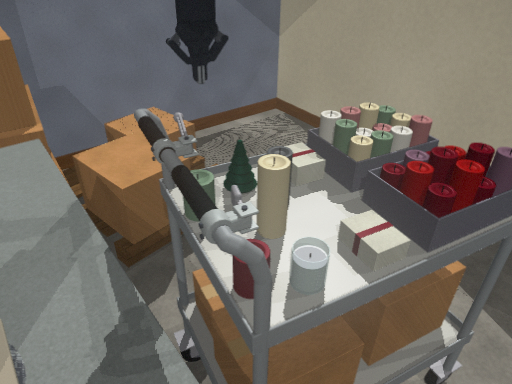

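View pics/top5.png

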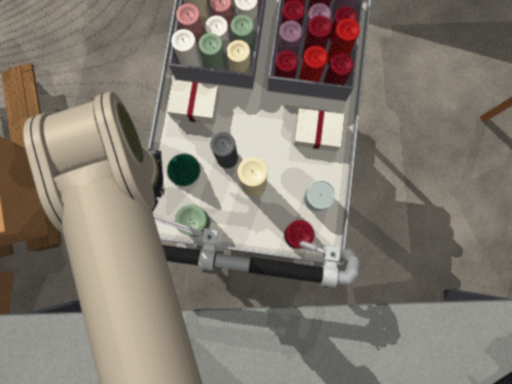

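The brake test is done and handed in at about 12 s on the robot's clock. I pressed the long lever with the back of the closed fingers until the brake bit. The force then rose faster than the spring alone would, and the lever stood parallel to the bar with a gap left. I held it at about 16–18 N for 3 s, then eased off and rose about 100 mm above it.

**Last checks:**
- **Lever:** it was back at its first position in the side view after release. The wrist force was near zero.
- **Everything else:** in the final pictures the short castor-lock lever, push bar and candles look unmoved.
- **Picture comparison:** comparing pictures from before and after did report changed pixels, most of them in the top view. I put these down to the arm's slightly different pose and its shadow, because I could see no moved object. I did not trace them pixel by pixel, and I looked at the final pictures only after handing in.

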